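# Set the rotary axis to its timing mark and pin it

## Task

Turn the toothed pulley of the rotary axis clockwise by its rim (not by the chuck or the work in it) until its engraved line stands at the fixed pointer. The pointer stands a few degrees early: now put the timing pin from the tool block in the pulley's hole and, without forcing it, ease the pulley on clockwise with it until it drops into the base; seat it fully home and let go. Leave the furniture, the jar and the tray alone.

Things in the scene. Friction and masses are not known exactly. Their poses are not given: they have to be found in the camera images.
- rotary: Rotary axis unit fixed to the desk: grey cast base 200 x 130 x 25 mm high. Origin on the desk under the pulley's axis; x runs from the pointer towards the black motor, z up; yaw within 0.35 rad. The pointer's post (52 mm high) stands 83 to 95 mm from the axis on the -x side; the motor with its small pulley (59 mm high, 50 mm wide) begins 92 mm from the axis on the +x side.
- pulley: Aluminium toothed pulley, no belt, 128 mm across, lying flat; turns any way, bearing drag about 0.1 N m, stays where left. Origin on the axis, 28 mm up; axes agree with rotary's when the mark is at the pointer; at the start it is 0.6 to 2.5 rad anticlockwise (from above) of that. A dish: web top 36 mm up, rim wall from radius 55 to 64 mm, top 54 mm up; floor free from chuck to rim (33 mm).
- chuck: Steel three-jaw chuck, 43 mm across and 35 mm high, on the middle of the pulley, with a turned cherry table pedestal in its jaws, whose top is 106 mm above the desk; it turns with the pulley. Origin on the axis at the web's top. Not to be touched.
- mark (a point): Outer end of the engraved dark line, 10 mm long and 3 mm wide, across the top of the pulley's rim: 63.5 mm from the axis on the pulley's own -x side, 54 mm above the desk.
- pointer (a point): Tip of the fixed steel pointer, 68 mm from the axis on the unit's -x side, 52 mm above the desk. With the mark at it, axis, mark and tip are in line.
- timing_hole (a point): Mouth of the only hole in the pulley's 8 mm web, 9.5 mm in diameter, edge chamfered 1 mm; 40 mm from the axis on the pulley's own +y side, 36 mm up; turns with the pulley. Below it, hidden in the base top 25 mm up, is the steel bush: 9.2 mm hole, 18 mm deep, sharp edge, also 40 mm from the axis. With the mark at the pointer, the bush is 2 to 5.5 mm further on, clockwise along the circle.
- pin: Loose steel timing pin, about 55 g, upright in the tool block. Origin at its tip, z up along it. Shank 8 mm in diameter, 25 mm long, tip edge broken 0.4 mm; then a flat shoulder and a knurled head 14 mm in diameter, 42 mm tall. Seated: shoulder on the web, tip 11 mm up. If it meets the base beside the bush, the shoulder stays 14 mm above the web; standing in the hole it can ease the pulley round.
- pin_block: Fixed beech tool block 50 x 100 x 35 mm high, long side along its y, origin under its centre. The pin stands 33 mm from the middle towards -y in a 10 mm hole, shoulder on the block's top. Four short headless steel cutters stand up to 12 mm out of its +y half. The block may be on either side of the rotary unit.
- dining_table: Loose cherry dolls' dining table, 75 x 120 x 62 mm high, origin under its middle. Leave alone.
- clock_case: Loose oak dolls' grandfather clock case, 36 x 56 x 169 mm high, origin under its middle. Leave alone.
- bell_jar: Loose glass bell jar on a wooden foot, 104 mm across, 126 mm high, origin under its middle. Leave alone.
- pin_tray: Loose enamel tray 80 x 110 x 14 mm high, origin under its middle. Leave alone.

How it is judged:
By the outcome, as a careful person would: the job done as asked, in the order asked, and still so for the second after the job is handed in, with the robot touching nothing.
It also fails if it takes over 72 s, if anything falls off the work surface, if the arm or the gripper's body presses on something with over 40 N, if the wrist force passes 120 N, or if a joint passes its speed limit or range.

## Robot

A 6-joint arm with a two-finger parallel gripper is mounted at the origin on the work surface. World frame = base frame: x ahead of the robot, y to its left, z up, the work surface at z = 0. Lengths are in m, angles in degrees, forces in N, time in s.
With the tool pointing down it reaches from about 0.4 to 0.825 m from the base axis. Payload 7 kg.
Tool frame: the origin (TCP) lies midway between the tips of the shut fingers; the grasp point (between the pads) lies 19 mm behind it; z points along the fingers, y is the line along which they close (so a half turn about z gives the same grasp; the last joint's range is limited). The gripper opens to 88 mm and grips with 3 to 60 N. Pads are 19 mm wide; open, the fingers measure 130 mm over their backs; the gripper's body (78 mm by 193 mm) begins 47 mm behind the grasp point.
Start: joints at [-49.899, 20.546, 0.682, 0, -70.136, -16.507], TCP at [0.27, -0.619, 0.227] pointing down, gripper open.
Joint ranges: [-176.03, 176.03], [-82.01, 121.73], [-58.28, 71.71], [-173.87, 95.51], [-174.79, -0.11], [-173.66, 173.66]. Speed limits (degrees/s): [136.94, 136.94, 172.46, 180, 180, 180].

## Interface

Orientations are given as [roll, pitch, yaw] about the fixed x, y, z axes, in that order (R = Rz(yaw) Ry(pitch) Rx(roll)).
In Python, from plant import ctrl gives the robot as it stands. The module is installed in compiled form; this text tells all that it offers.
- The arm moves only by the tool send_rows, never from a script. Its argument "plan" is a list that holds one entry, the list of rows, each a list of 6 numbers: the shift along the tool's x, y, z in cm, then the turn, a rotation vector about the tool's x, y, z in degrees. A call has 1 to 8 rows; each row is the pose to reach, as a shift and turn from the pose commanded when the call began, along the tool's axes at that moment; what a row does not reach only later rows make up. A row lasts 1/12 s, in which the tool goes at most 41.7 mm and 7.16 degrees, less where a joint would pass 70% of its speed; a pose out of reach is approached as far as the arm can. A call with a gripper value outside its range is refused whole. "fingers" is the opening, from 0 (shut) to 1 (fully open), set as the call begins (left out, the last holds). The fingers move at their own pace and stop on an object; the grip force is fixed at half the most. Time passes only in rows, so rows that repeat a pose let the fingers close. It gives the time, the measured TCP pose, the force, the opening and the grip force at its end, in the units of the state.
- ctrl.get_obs(): the state, without advancing time (a new reading comes with each control period).
- ctrl.snapshot(name): name is "side" or "top" or "wrist"; returns a dict with "img" (420x560x3 uint8, red, green, blue), "K" (3x3 intrinsics, pixels), "k1" (the pictures are not rectified: a ray, as slopes to the right and down, at radius r is drawn at 1 + k1 r^2 times it, then the intrinsics apply), "pose" (4x4, takes a point from camera to world coordinates). Camera axes: x right, y down, z forward; pixel columns grow to the right and rows downward; lengths in m; the calibration is good to about 2 mm. A picture is of the moment at which its call begins. There is no depth.
- ctrl.close_job(): hands the job in; it is judged then, once.
The state is a dict: "clock": time; "joint_pos": joint angles; "qvel": joint speeds; "tau": joint torques, N m; "tool_pos": TCP position; "orientation": TCP orientation; "force": force on the tool from outside, world axes, zero at the start; "moment": the same for the moment, N m; "opening": finger opening in m; "gripper_force": force on a finger pad.
Only numpy, scipy, OpenCV 4.12 (cv2) and the standard library are available. Lean on these libraries where they do the work, as an engineer would, in place of code of your own. Each camera call takes 0.05 s, during which the arm holds its last target. There are 200 camera calls.

## Working session

There is one attempt and no reset: what is moved stays moved. The work goes in short steps, Python scripts to look and compute and a tool call to move; the robot and the scene stay as the last step left them, time stands still between calls to the robot, and variables do not carry over. Pictures are saved under pics/ and viewed, at most 10 in all, crops included, and the job is handed in when it is done.

Besides the shell and the picture viewer there is one more tool, called after ">>>" in YAML: its name, and indented under it one key for each argument. send_rows: Moves the arm, as the interface text tells. Its arguments: {"type":"object","properties":{"plan":{"type":"array","items":{"type":"array","items":{"type":"array","items":{"type":"number"}}}},"fingers":{"type":"number"}},"required":["plan"]}

```bash
mkdir -p pics; cat > h.py <<'E'
import numpy as np, cv2
from plant import ctrl
def snap(n,save=None):
    s=ctrl.snapshot(n)
    if save: cv2.imwrite('pics/'+save+'.png',s['img'][:,:,::-1])
    return s
def ray(s,u,v):
    K=np.array(s['K']);p=cv2.undistortPoints(np.array([[[u,v]]],float),K,np.array([s['k1'],0,0,0.]))[0,0]
    T=np.array(s['pose']);return T[:3,3],T[:3,:3]@np.array([p[0],p[1],1.])
def pt(s,u,v,z):
    o,d=ray(s,u,v);return o+d*(z-o[2])/d[2]
def proj(s,P):
    T=np.linalg.inv(np.array(s['pose']));r=cv2.Rodrigues(T[:3,:3])[0]
    return cv2.projectPoints(np.atleast_2d(np.array(P,float)),r,T[:3,3],np.array(s['K'],float),np.array([s['k1'],0,0,0.]))[0][:,0]
E
python3 - <<'E'
from h import *
a=snap('top','top0');b=snap('side','side0')
for s in(a,b): print(np.array(s['K']).round(1).tolist(),s['k1'],np.array(s['pose']).round(3).tolist())
print(ctrl.get_obs())
E
```

```text
[[524.6, 0.0, 278.1], [0.0, 524.6, 205.7], [0.0, 0.0, 1.0]] -0.20603782195556344 [[-0.028, -0.988, 0.154, 0.432], [-0.999, 0.03, 0.011, 0.081], [-0.016, -0.154, -0.988, 1.204], [0.0, 0.0, 0.0, 1.0]]
[[510.9, 0.0, 282.9], [0.0, 510.9, 215.3], [0.0, 0.0, 1.0]] 0.0459656313276869 [[-0.866, -0.36, 0.347, 0.199], [-0.5, 0.594, -0.631, 0.802], [0.021, -0.72, -0.694, 0.887], [0.0, 0.0, 0.0, 1.0]]
{'clock': 0.1, 'joint_pos': array([-4.99001729e+01,  2.05877436e+01,  6.37510806e-01, -1.65340887e-02,
       -7.01350658e+01, -1.65072078e+01]), 'qvel': array([ 0.00849946, -0.12040999,  0.15296957, -0.00969059, -0.02815162,
       -0.02003594]), 'tau': array([-9.47032167e-04, -5.84159231e+01,  2.93752599e+01,  7.01544598e+00,
        1.01544600e-02, -5.07614857e-05]), 'tool_pos': array([ 0.26994833, -0.61818661,  0.22570401]), 'orientation': array([ 1.79913800e+02, -9.33530924e-03, -1.56413004e+02]), 'force': array([0.04306301, 1.02337966, 0.77409743]), 'moment': array([0.00099576, 0.00972261, 0.01606377]), 'gripper_force': 0.0, 'opening': 0.08783501459222481}
```

View pics/top0.png

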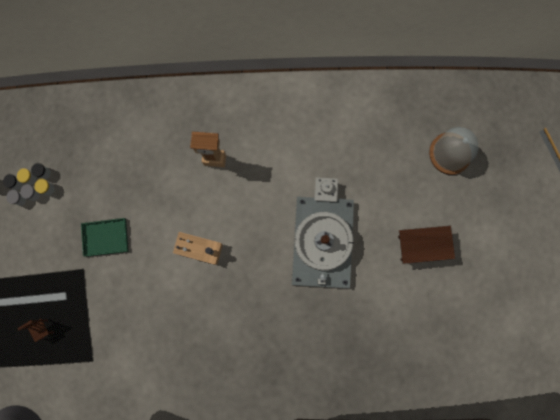

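View pics/side0.png

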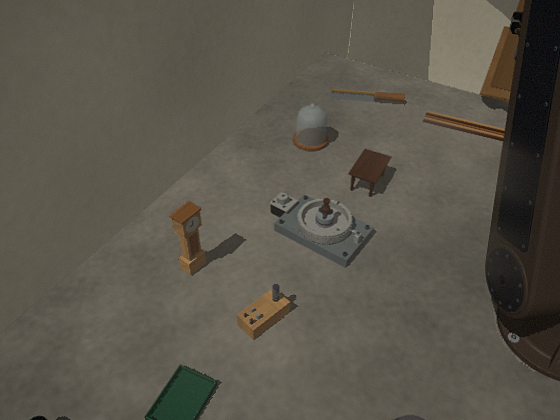

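```bash
python3 - <<'E'
from h import *
a=cv2.imread('pics/top0.png');b=cv2.imread('pics/side0.png')
c1=cv2.resize(a[165:300,280:370],None,fx=4.4,fy=4.4,interpolation=cv2.INTER_CUBIC)
c2=cv2.resize(a[220:275,165:235],None,fx=5,fy=5,interpolation=cv2.INTER_CUBIC)
c3=np.zeros((600,800,3),np.uint8);c3[:c1.shape[0],:c1.shape[1]]=c1;c3[:275,410:760]=c2
d=cv2.resize(b[180:270,265:380],None,fx=3.3,fy=3.3,interpolation=cv2.INTER_CUBIC);c3[290:290+d.shape[0],410:410+d.shape[1]]=d
cv2.imwrite('pics/crop0.png',np.clip(c3*1.5,0,255).astype(np.uint8))
E
```

```text
(no output)
```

View pics/crop0.png

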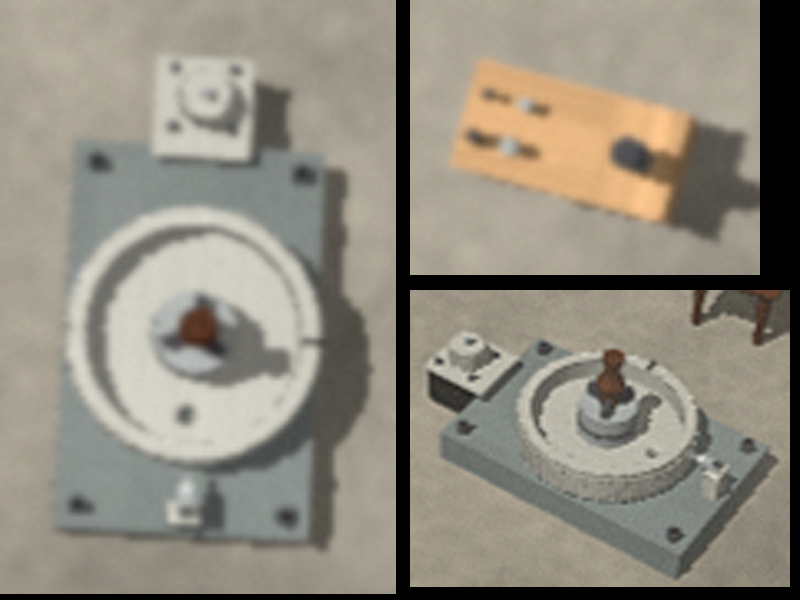

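```bash
python3 - <<'E'
from h import *
a=snap('top')
f=lambda x,y:(280+x/4.4-.4,165+y/4.4-.4)
g=lambda x,y:(165+(x-410)/5-.4,220+y/5-.4)
B=np.array([pt(a,*f(*p),.025) for p in[(75,143),(327,152),(308,543),(55,530)]]);print('base',B.round(4).tolist(),B.mean(0))
e=(B[0]+B[1]-B[2]-B[3]);print('yaw',np.degrees(np.arctan2(e[1],e[0])))
gray=cv2.cvtColor(a['img'],cv2.COLOR_RGB2GRAY)
# rim outer ellipse extremes
R=np.array([pt(a,*f(*p),.054) for p in[(66,335),(324,335),(196,206),(196,464)]]);c=np.array([R[2:,0].mean(),R[:2,1].mean()]);print('axis',c,R.round(4).tolist())
for n,p,z in(('mark',(325,341),.054),('hole',(185,413),.036),('tip',(188,480),.052)):
  P=pt(a,*f(*p),z)[:2];d=P-c;print(n,P,np.hypot(*d),np.degrees(np.arctan2(d[1],d[0])))
print('pin',pt(a,*g(628,152),.077))
Q=np.array([pt(a,*g(*p),.035) for p in[(485,60),(692,112),(664,220),(452,166)]]);print(Q.round(4).tolist(),Q.mean(0))
E
```

```text
base [[0.6351, 0.0518, 0.025], [0.6265, -0.0789, 0.025], [0.4255, -0.06, 0.025], [0.4364, 0.0684, 0.025]] [ 0.5308886 -0.0046973  0.025    ]
yaw -5.063170001870121
axis [ 0.53144675 -0.00438213] [[0.533, 0.0602, 0.054], [0.529, -0.069, 0.054], [0.5961, -0.0073, 0.054], [0.4667, -0.0023, 0.054]]
mark [ 0.52594349 -0.0693551 ] 0.06520561670476954 -94.84143834921022
hole [0.49320046 0.00098346] 0.03862082566005851 172.01407095400327
tip [0.45899437 0.0018053 ] 0.07271610486774233 175.1187880814257
pin [0.5160631 0.2478475 0.077    ]
[[0.5624, 0.319, 0.035], [0.5365, 0.2249, 0.035], [0.4883, 0.2382, 0.035], [0.5147, 0.3344, 0.035]] [0.52546441 0.27912677 0.035     ]
```

```bash
cat >> h.py <<'E'
from scipy.spatial.transform import Rotation as Rt
def to(p,yaw,rows=None):
    "shift (cm) and turn (deg) in tool axes from the current pose to TCP p, pointing down at yaw"
    o=ctrl.get_obs();R=Rt.from_euler('xyz',o['orientation'],degrees=True)
    d=R.inv().apply(np.array(p)-o['tool_pos'])*100
    t=(R.inv()*Rt.from_euler('xyz',[180,0,yaw],degrees=True)).as_rotvec(degrees=True)
    print('shift',d.round(2),'turn',t.round(2),'| pos',o['tool_pos'].round(4),'ori',o['orientation'].round(2),'F',o['force'].round(1),'t',round(o['clock'],2))
E
python3 -c "
from h import *
to([.497,.0445,.18],-145)"
```

```text
shift [-47.33  51.65   4.64] turn [  0.07  -0.   -11.41] | pos [ 0.27   -0.6183  0.2258] ori [ 1.7993e+02 -1.0000e-02 -1.5641e+02] F [-0.8  0.5 -0.1] t 0.15
```

>>> send_rows:
  plan:
    - [[-47.3, 51.6, 0, 0, 0, -11.4], [-47.3, 51.6, 0, 0, 0, -11.4], [-47.3, 51.6, 0, 0, 0, -11.4], [-47.3, 51.6, 0, 0, 0, -11.4], [-47.3, 51.6, 0, 0, 0, -11.4], [-47.3, 51.6, 0, 0, 0, -11.4], [-47.3, 51.6, 0, 0, 0, -11.4], [-47.3, 51.6, 0, 0, 0, -11.4]]

```text
clock: 0.82
tool_pos: [0.3782, -0.3013, 0.2265]
orientation: [-180.0, 0.0, -145.0]
force: [1.0, -0.2, 0.8]
opening: 0.0878
gripper_force: 0.0
```

```bash
python3 -c "
from h import *
to([.497,.0445,.18],-145)"
```

```text
shift [-29.56  21.53   4.66] turn [-0.    0.01 -0.02] | pos [ 0.3782 -0.3013  0.2265] ori [-1.8000e+02  1.0000e-02 -1.4502e+02] F [ 1.  -0.2  0.8] t 0.82
```

>>> send_rows:
  plan:
    - [[-29.5, 21.5, 0, 0, 0, 0], [-29.5, 21.5, 0, 0, 0, 0], [-29.5, 21.5, 0, 0, 0, 0], [-29.5, 21.5, 0, 0, 0, 0], [-29.5, 21.5, 0, 0, 0, 0], [-29.5, 21.5, 0, 0, 0, 0], [-29.5, 21.5, 3, 0, 0, 0], [-29.5, 21.5, 4.6, 0, 0, 0]]
  fingers: 0.27

```text
clock: 1.48
tool_pos: [0.486, 0.0097, 0.1998]
orientation: [-179.9, 0.2, -144.9]
force: [2.6, -0.8, -0.2]
opening: 0.0399
gripper_force: 0.0
```

```bash
python3 -c "
from h import *
to([.497,.0445,.18],-145)
s=snap('wrist','w1');print(np.array(s['K']).round(1).tolist(),s['k1'],np.array(s['pose']).round(3).tolist())
print(proj(s,[.531,-.0045,.054]))"
```

```text
shift [-2.89  2.22  1.98] turn [-0.08  0.24  0.05] | pos [0.486  0.0097 0.1998] ori [-179.92    0.24 -144.95] F [ 2.6 -0.8 -0.2] t 1.48
[[367.9, 0.0, 277.9], [0.0, 367.9, 205.0], [0.0, 0.0, 1.0]] -0.01717739889213072 [[-0.575, 0.779, 0.252, 0.418], [0.818, 0.547, 0.175, -0.037], [-0.002, 0.306, -0.952, 0.357], [0.0, 0.0, 0.0, 1.0]]
[[234.85244978 219.87844528]]
```

View pics/w1.png

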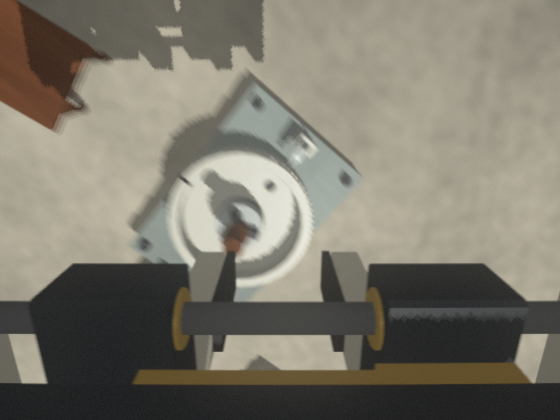

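```bash
cat >> h.py <<'E'
def rim(s,c0=(.531,-.0045),skip=None,r0=.064,z=.054,thr=6):
    "bright-to-dark rim edge along radial lines on plane z; circle fit"
    g=cv2.GaussianBlur(cv2.cvtColor(s['img'],cv2.COLOR_RGB2GRAY),(3,3),0).astype(np.float32);rr=np.arange(r0-.006,r0+.006,.0002);P=[]
    for t in np.radians(np.arange(0,360,3)):
        L=np.c_[c0[0]+rr*np.cos(t),c0[1]+rr*np.sin(t),0*rr+z];q=proj(s,L).astype(np.float32)
        v=cv2.remap(g,q[None,:,0],q[None,:,1],cv2.INTER_LINEAR)[0];d=np.gradient(np.convolve(v,np.ones(5)/5,'same'))[4:-4]
        i=np.argmin(d)
        if d[i]*5<-thr and 2<i<len(d)-3: P.append(L[i+4,:2])
    P=np.array(P);K=np.ones(len(P),bool)
    for _ in range(8):
        A=np.c_[2*P[K],np.ones(K.sum())];x=np.linalg.lstsq(A,(P[K]**2).sum(1),rcond=None)[0]
        r=np.sqrt(x[2]+x[0]**2+x[1]**2);e=np.abs(np.hypot(*(P-x[:2]).T)-r);K=e<max(.0007,1.5*np.median(e))
    return x[:2],r,K.sum(),len(P)
E
python3 - <<'E'
from h import *
for n in('top','wrist'):
    s=snap(n)
    for r0 in(.064,): print(n,rim(s,r0=r0))
E
```

```text
Traceback (most recent call last):
  File "h.py", line 32, in rim
    A=np.c_[2*P[K],np.ones(K.sum())];x=np.linalg.lstsq(A,(P[K]**2).sum(1),rcond=None)[0]
                                                         ~~~~~~~~~~~~~^^^
numpy.exceptions.AxisError: axis 1 is out of bounds for array of dimension 1
```

```bash
python3 - <<'E'
from h import *
s=snap('top');s['img']=cv2.imread('pics/top0.png')[:,:,::-1].copy()
print(rim(s)); print(rim(s,r0=.055)) if 0 else 0
s=snap('wrist')
print(rim(s,thr=4))
E
```

```text
(array([ 0.53211798, -0.00360182]), np.float64(0.0636684666633305), np.int64(84), 111)
(array([ 0.53130873, -0.00269279]), np.float64(0.06300295427945281), np.int64(94), 100)
```

```bash
python3 -c "
from h import *
to([.4976,.0455,.046],-145)"
```

```text
shift [-3.29  2.3  15.14] turn [ 0.02 -0.11  0.13] | pos [0.4842 0.0078 0.1974] ori [ 1.7998e+02 -1.1000e-01 -1.4487e+02] F [ 0.7 -0.4 -0.3] t 1.68
```

>>> send_rows:
  plan:
    - [[-3.3, 2.3, 2, 0, 0, 0.1], [-3.3, 2.3, 5, 0, 0, 0.1], [-3.3, 2.3, 8, 0, 0, 0.1], [-3.3, 2.3, 10, 0, 0, 0.1], [-3.3, 2.3, 11, 0, 0, 0.1], [-3.3, 2.3, 11, 0, 0, 0.1]]
  fingers: 0.27

```text
clock: 2.18
tool_pos: [0.4972, 0.0433, 0.0866]
orientation: [180.0, -0.2, -145.2]
force: [0.7, -0.5, 0.4]
opening: 0.0234
gripper_force: 0.0
```

```bash
python3 -c "
from h import *
s=snap('wrist','w2')
print(proj(s,[[.4976,.0455,.054],[.5317,-.0032,.054]]), rim(s,c0=(.5317,-.0032),thr=4))
to([.4976,.0455,.046],-145)"
```

```text
[[279.83399584 244.67048895]
 [173.89284504 244.928188  ]] (array([ 0.53016334, -0.00245168]), np.float64(0.0633044302852187), np.int64(46), 76)
shift [-0.05  0.18  4.22] turn [-0.01 -0.07 -0.16] | pos [0.4983 0.0438 0.0882] ori [-1.7999e+02 -7.0000e-02 -1.4516e+02] F [0.4 1.  1.3] t 2.23
```

View pics/w2.png

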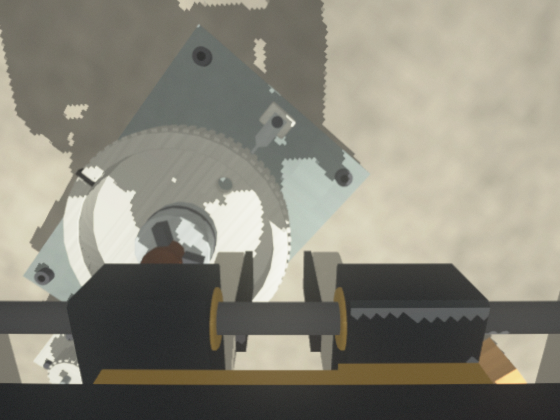

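>>> send_rows:
  plan:
    - [[0, 0.15, 2, 0, 0, -0.1], [0, 0.15, 3.2, 0, 0, -0.1], [0, 0.15, 4.0, 0, 0, -0.1], [0, 0.15, 4.2, 0, 0, -0.1], [0, 0.15, 4.2, 0, 0, -0.1]]

```text
clock: 2.65
tool_pos: [0.498, 0.0459, 0.0469]
orientation: [-180.0, 0.0, -145.0]
force: [0.6, 0.7, 0.3]
opening: 0.0239
gripper_force: 0.0
```

>>> send_rows:
  plan:
    - [[0, 0, 0, 0, 0, 0], [0, 0, 0, 0, 0, 0], [0, 0, 0, 0, 0, 0], [0, 0, 0, 0, 0, 0]]
  fingers: 0.0

```text
clock: 2.98
tool_pos: [0.4981, 0.0463, 0.047]
orientation: [-180.0, 0.1, -145.0]
force: [-0.0, 0.8, 4.2]
opening: 0.0094
gripper_force: 29.6
```

```bash
python3 -c "
from h import *
to([.4976,.0455,.046],-145);o=ctrl.get_obs();print(o['opening'],o['gripper_force'],o['moment'])"
```

```text
shift [ 0.09 -0.04  0.1 ] turn [-0.02  0.08  0.01] | pos [0.4981 0.0463 0.047 ] ori [-1.7998e+02  8.0000e-02 -1.4499e+02] F [-0.   0.8  4.2] t 2.98
0.009372447869743531 29.58801614237018 [ 0.31376828  0.42962802 -0.07448473]
```

>>> send_rows:
  plan:
    - [[-0.57, -0.03, 0, 0, 0, 5.5], [-1.14, -0.11, 0, 0, 0, 11], [-1.7, -0.25, 0, 0, 0, 16.5], [-2.24, -0.44, 0, 0, 0, 22], [-2.76, -0.67, 0, 0, 0, 27.5], [-3.25, -0.96, 0, 0, 0, 33], [-3.72, -1.3, 0, 0, 0, 38.5], [-4.15, -1.68, 0, 0, 0, 44]]

```text
clock: 3.65
tool_pos: [0.5416, 0.0558, 0.047]
orientation: [-180.0, 0.0, 170.8]
force: [-2.0, -2.6, 7.2]
opening: 0.0093
gripper_force: 29.6
```

```bash
python3 -c "
from h import *
o=ctrl.get_obs();print(o['opening'],o['gripper_force'],o['moment'],o['force'])
p=o['tool_pos'][:2]-[.5317,-.0032];print(o['tool_pos'],o['orientation'],np.hypot(*p),np.degrees(np.arctan2(p[1],p[0])))"
```

```text
0.009289051915297648 29.578264702577144 [-0.90877212  0.74105255 -0.02148252] [-1.98925308 -2.61182568  7.22725808]
[0.54155481 0.0558182  0.04697703] [-1.79978233e+02  2.22590528e-02  1.70755560e+02] 0.05983531308719546 80.5202608246032
```

>>> send_rows:
  plan:
    - [[-0.52, -0.02, 0, 0, 0, 5], [-1.04, -0.09, 0, 0, 0, 10], [-1.55, -0.2, 0, 0, 0, 15], [-2.04, -0.36, 0, 0, 0, 20], [-2.52, -0.56, 0, 0, 0, 25], [-2.99, -0.8, 0, 0, 0, 30], [-3.42, -1.08, 0, 0, 0, 35], [-3.84, -1.4, 0, 0, 0, 40]]

```text
clock: 4.32
tool_pos: [0.577, 0.0358, 0.047]
orientation: [-180.0, 0.0, 130.8]
force: [-3.4, -1.5, 8.2]
opening: 0.0094
gripper_force: 29.6
```

```bash
python3 -c "
from h import *
o=ctrl.get_obs();print(o['opening'],o['gripper_force'],o['moment'],o['force'])
p=o['tool_pos'][:2]-[.5317,-.0032];print(o['tool_pos'],o['orientation'],np.hypot(*p),np.degrees(np.arctan2(p[1],p[0])))
I=[]
for n in('side','top','wrist'):
  s=snap(n,n+'3');q=proj(s,[[.4638,.0028,.053]])[0];print(n,q)
  u,v=q.round().astype(int);u=min(max(u,40),520);v=min(max(v,30),390)
  k=25 if n!='wrist' else 40
  x=s['img'][max(v-k,0):v+k,max(u-k,0):u+k,::-1];I.append(cv2.resize(x,(266,266),interpolation=cv2.INTER_CUBIC))
cv2.imwrite('pics/c3.png',np.hstack(I))
"
```

```text
0.00938874174310367 29.581938319606707 [-0.55210377  1.19456241 -0.01624093] [-3.42213743 -1.51921809  8.16618568]
[0.57695468 0.03577881 0.04697213] [-1.79973919e+02  1.66059456e-02  1.30774314e+02] 0.0597271560280073 40.73901318285542
side [349.31077231 228.48509757]
top [321.82530406 271.49457832]
wrist [ 22.71725094 171.52368826]
```

View pics/c3.png

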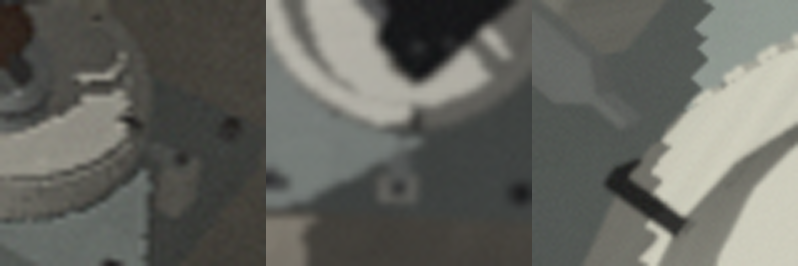

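```bash
python3 -c "
from h import *
s=snap('wrist');c=np.array([.5317,-.0032])
f=lambda x,y:((x-532)/3.325-.35,132+y/3.325-.35)
for n,p,z in(('in',(683,228),.054),('out',(617,180),.054),('tip',(627,124),.052),('tipbase',(570,70),.052)):
  P=pt(s,*f(*p),z)[:2];d=P-c;print(n,P,np.hypot(*d),np.degrees(np.arctan2(d[1],d[0]))%360)
for a in(180,181,182): print(a,[ (proj(s,[c[0]+r*np.cos(np.radians(a)),c[1]+r*np.sin(np.radians(a)),.054])[0]) for r in(.0535,.0635)])
print([f(683,228),f(617,180)])
x=s['img'][130:215,0:90,::-1];cv2.imwrite('pics/c4.png',cv2.resize(x,None,fx=6,fy=6,interpolation=cv2.INTER_CUBIC))
"
```

```text
in [ 0.47779644 -0.00159556] 0.05392743450307013 178.29509474002882
out [ 0.46806445 -0.0015533 ] 0.06365685412889766 178.51768985622988
tip [0.46463563 0.00454224] 0.06750979502552 173.41464885907834
tipbase [0.45563946 0.00593052] 0.0766066027627496 173.15480825136524
180 [array([ 44.0085832 , 203.50019919]), array([ 23.60316573, 188.81774728])]
181 [array([ 42.94047897, 205.07135464]), array([ 22.35652189, 190.72866983])]
182 [array([ 41.9088451 , 206.66105071]), array([ 21.15469748, 192.66098421])]
[(45.063533834586465, 200.22142857142856), (25.213909774436086, 185.78533834586466)]
```

View pics/c4.png

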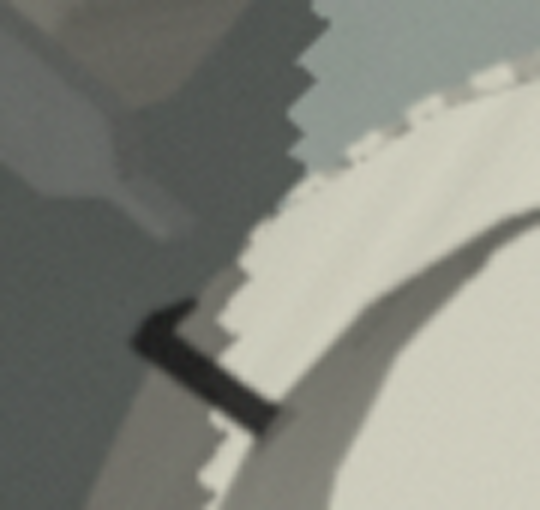

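>>> send_rows:
  plan:
    - [[-0.26, -0.01, 0, 0, 0, 2.5], [-0.51, -0.02, 0, 0, 0, 4.9], [-0.51, -0.02, 0, 0, 0, 4.9]]

```text
clock: 4.77
tool_pos: [0.5802, 0.0316, 0.047]
orientation: [-180.0, 0.0, 126.0]
force: [-1.4, -3.0, 6.1]
opening: 0.0091
gripper_force: 29.6
```

```bash
python3 -c "
from h import *
s=snap('wrist');print(ctrl.get_obs()['force'],ctrl.get_obs()['orientation'])
x=s['img'][120:220,0:100,::-1];cv2.imwrite('pics/c5.png',cv2.resize(x,None,fx=6,fy=6,interpolation=cv2.INTER_CUBIC))
"
```

```text
[-2.07950291 -3.20794244  6.40632481] [-1.79983758e+02  3.68758287e-02  1.26066887e+02]
```

View pics/c5.png

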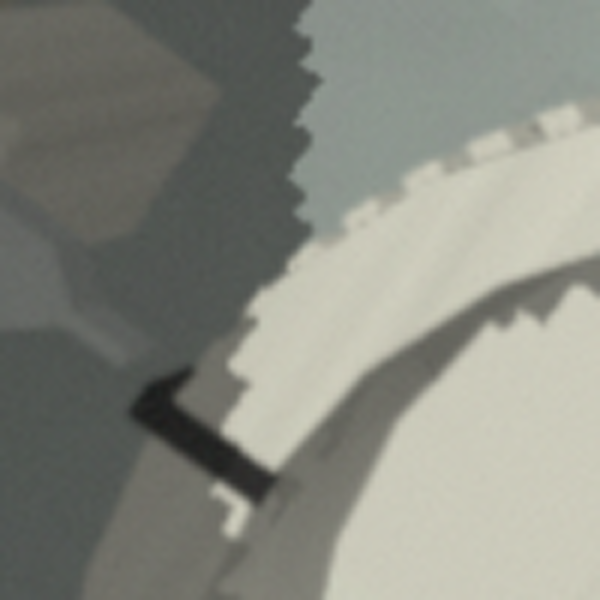

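```bash
python3 -c "
from h import *
s=snap('wrist');c=np.array([.5317,-.0032])
f=lambda x,y:(x/6-.42,120+y/6-.42)
for n,p,z in(('in',(269,493),.054),('out',(149,403),.054),('tip',(140,359),.052),('tip2',(90,318),.052)):
  P=pt(s,*f(*p),z)[:2];d=P-c;print(n,P,np.hypot(*d),np.degrees(np.arctan2(d[1],d[0]))%360)
g=cv2.cvtColor(s['img'],cv2.COLOR_RGB2GRAY).astype(np.float32)
for z,r in((.052,.066),(.052,.070),(.054,.061),(.054,.058)):
  t=np.radians(np.arange(160,190,.5));q=proj(s,np.c_[c[0]+r*np.cos(t),c[1]+r*np.sin(t),0*t+z]).astype(np.float32)
  print(r,cv2.remap(g,q[None,:,0],q[None,:,1],1)[0].astype(int).tolist())
"
```

```text
in [0.47799323 0.00236296] 0.05399410767144355 174.08637332087065
out [0.46812885 0.00343393] 0.06391635079840172 174.04249684865655
tip [0.46538978 0.00479782] 0.06679079406416666 173.1226558046672
tip2 [0.46121538 0.00546139] 0.07101479579589735 172.9944236957422
0.066 [86, 85, 86, 87, 85, 85, 86, 85, 87, 85, 84, 84, 84, 84, 83, 83, 83, 85, 83, 81, 83, 83, 83, 83, 84, 83, 82, 81, 79, 77, 78, 78, 77, 82, 83, 85, 84, 85, 84, 85, 85, 84, 85, 84, 86, 84, 84, 85, 84, 85, 84, 85, 84, 84, 84, 85, 86, 86, 87, 86]
0.07 [82, 82, 82, 84, 83, 84, 83, 82, 83, 83, 84, 84, 83, 82, 82, 82, 83, 82, 82, 82, 83, 84, 83, 89, 93, 93, 97, 101, 98, 87, 83, 82, 82, 82, 84, 83, 83, 83, 82, 82, 83, 82, 83, 81, 83, 83, 83, 84, 84, 83, 83, 84, 84, 85, 84, 83, 84, 60, 31, 2]
0.061 [198, 197, 197, 198, 197, 197, 197, 196, 195, 196, 196, 195, 195, 194, 195, 193, 171, 133, 111, 111, 111, 110, 111, 110, 106, 83, 49, 34, 33, 32, 40, 74, 103, 109, 109, 110, 110, 110, 109, 110, 109, 110, 110, 109, 109, 111, 109, 109, 109, 110, 110, 110, 109, 109, 109, 111, 111, 110, 110, 110]
0.058 [196, 197, 196, 196, 195, 196, 196, 196, 197, 197, 198, 197, 197, 198, 198, 198, 198, 199, 199, 199, 199, 199, 199, 196, 176, 103, 45, 36, 35, 38, 45, 77, 107, 111, 112, 112, 113, 113, 113, 112, 113, 112, 112, 111, 113, 112, 112, 112, 111, 110, 110, 111, 111, 111, 110, 108, 109, 109, 110, 109]
```

>>> send_rows:
  plan:
    - [[-0.1, 0, 0, 0, 0, 1], [-0.1, 0, 0, 0, 0, 1], [-0.1, 0, 0, 0, 0, 1]]

```text
clock: 5.12
tool_pos: [0.5806, 0.031, 0.047]
orientation: [-180.0, 0.0, 125.1]
force: [-2.1, -1.7, 7.5]
opening: 0.0094
gripper_force: 29.6
```

```bash
cat >> h.py <<'E'
def angs(s,c=(.5317,-.0032)):
    g=cv2.cvtColor(s['img'],cv2.COLOR_RGB2GRAY).astype(np.float32);o=[]
    t=np.radians(np.arange(160,190,.25))
    for z,r,sg in((.052,.070,1),(.052,.072,1),(.054,.061,-1),(.054,.058,-1)):
        q=proj(s,np.c_[c[0]+r*np.cos(t),c[1]+r*np.sin(t),0*t+z]).astype(np.float32)
        v=cv2.remap(g,q[None,:,0],q[None,:,1],1)[0]*sg;v=v[:100];b=np.median(v);m=v>(b+v.max())/2
        o.append((r,np.degrees(t[:100][m]).mean().round(2),int(m.sum())))
    return o
E
python3 -c "
from h import *
s=snap('wrist','w6');print(angs(s),ctrl.get_obs()['force'],ctrl.get_obs()['orientation'])"
```

```text
[(0.07, np.float64(173.38), 8), (0.072, np.float64(173.5), 7), (0.061, np.float64(173.25), 11), (0.058, np.float64(173.25), 11)] [-2.30205395 -1.77770799  6.26541382] [-1.79987942e+02  3.18537898e-02  1.25109283e+02]
```

>>> send_rows:
  plan:
    - [[0, 0, 0, 0, 0, 0], [0, 0, 0, 0, 0, 0], [0, 0, 0, 0, 0, 0], [0, 0, -1, 0, 0, 0], [0, 0, -3, 0, 0, 0], [0, 0, -6, 0, 0, 0], [0, 0, -9, 0, 0, 0], [0, 0, -11, 0, 0, 0]]
  fingers: 0.25

```text
clock: 5.83
tool_pos: [0.5816, 0.0316, 0.1598]
orientation: [179.9, 0.1, 125.1]
force: [0.9, 0.1, 0.6]
opening: 0.0218
gripper_force: 0.0
```

```bash
python3 -c "
from h import *
to([.516,.248,.16],-100)
s=snap('wrist','w7');print(angs(s))"
```

```text
shift [21.48  7.09 -0.03] turn [-2.0000e-02  2.1000e-01 -1.3488e+02] | pos [0.5816 0.0316 0.1598] ori [1.7985e+02 7.0000e-02 1.2512e+02] F [0.9 0.1 0.6] t 5.83
[(0.07, np.float64(174.5), 7), (0.072, np.float64(174.12), 6), (0.061, np.float64(174.25), 11), (0.058, np.float64(174.25), 11)]
```

>>> send_rows:
  plan:
    - [[21.5, 7.1, 0, 0, 0, -7], [21.5, 7.1, 0, 0, 0, -14], [21.5, 7.1, 0, 0, 0, -21], [21.5, 7.1, 0, 0, 0, -28], [21.5, 7.1, 0, 0, 0, -35], [21.5, 7.1, 0, 0, 0, -42], [21.5, 7.1, 0, 0, 0, -49], [21.5, 7.1, 0, 0, 0, -56]]
  fingers: 0.45

```text
clock: 6.55
tool_pos: [0.5145, 0.2499, 0.1566]
orientation: [180.0, 0.0, -178.4]
force: [-0.1, -0.4, 0.4]
opening: 0.0395
gripper_force: 0.0
```

>>> send_rows:
  plan:
    - [[0, 0, 0, 0, 0, -7], [0, 0, 0, 0, 0, -14], [0, 0, 0, 0, 0, -21], [0, 0, 0, 0, 0, -28], [0, 0, 0, 0, 0, -35], [0, 0, 0, 0, 0, -42], [0, 0, 0, 0, 0, -49], [0, 0, 0, 0, 0, -56]]

```text
clock: 7.22
tool_pos: [0.5151, 0.2482, 0.1566]
orientation: [180.0, 0.0, -122.6]
force: [-0.4, 1.5, 0.4]
opening: 0.0391
gripper_force: 0.0
```

>>> send_rows:
  plan:
    - [[0, 0, 0, 0, 0, -7], [0, 0, 0, 0, 0, -14], [0, 0, 0, 0, 0, -21], [0, 0, 0, 0, 0, -22.9], [0, 0, 0, 0, 0, -22.9]]

```text
clock: 7.63
tool_pos: [0.5151, 0.2482, 0.1566]
orientation: [-180.0, 0.0, -99.9]
force: [-0.2, 0.2, -1.0]
opening: 0.0396
gripper_force: 0.0
```

```bash
python3 -c "
from h import *
to([.516,.248,.16],-100);print(ctrl.get_obs()['joint_pos'].round(1))
s=snap('wrist','w8');print(proj(s,[[.516,.248,.077],[.516,.248,.035]]))
s=snap('top','top8');print(angs(s))
"
```

```text
shift [ 0.   -0.09 -0.34] turn [-0.01  0.01  0.09] | pos [0.5151 0.2482 0.1566] ori [-1.7999e+02  1.0000e-02 -9.9910e+01] F [-0.2  0.2 -1. ] t 7.63
[ 45.3  14.1 -18.2  -0.  -57.7 -55.2]
[[276.65115594 214.10315884]
 [276.82689386 196.75253589]]
[(0.07, np.float64(175.62), 16), (0.072, np.float64(175.38), 16), (0.061, np.float64(174.88), 18), (0.058, np.float64(174.88), 16)]
```

View pics/w8.png

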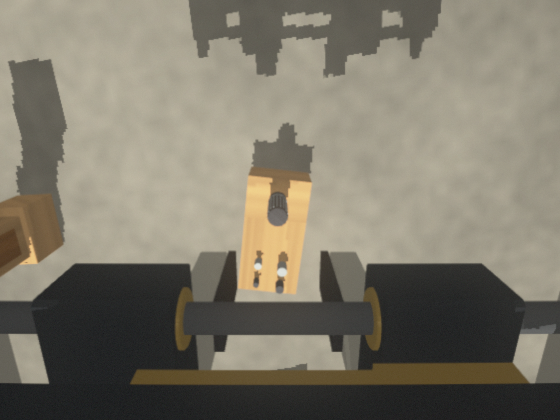

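```bash
cat >> h.py <<'E'
def blob(s,x0,x1,y0,y1,thr=75):
    g=cv2.cvtColor(s['img'],cv2.COLOR_RGB2GRAY);m=np.zeros_like(g);m[y0:y1,x0:x1]=(g[y0:y1,x0:x1]<thr)
    n,l,st,c=cv2.connectedComponentsWithStats(m);i=1+np.argmax(st[1:,4]);return st[i].tolist(),c[i],(l==i)
E
python3 -c "
from h import *
s=snap('wrist')
for thr in(60,75,90):
  st,c,m=blob(s,255,300,180,235,thr);print(thr,st,c)
  v=st[1]+st[3]-.5
  w=[(y,np.nonzero(m[y])[0].min(),np.nonzero(m[y])[0].max()) for y in range(st[1],st[1]+st[3],3)];print(w) if thr==75 else 0
for P in([.516,.248],[.516,.2485],[.5151,.2482]):
  t=np.linspace(0,2*np.pi,40);q=proj(s,np.c_[P[0]+.007*np.cos(t),P[1]+.007*np.sin(t),0*t+.077]);print(P,q.min(0),q.max(0))
  q=proj(s,np.c_[P[0]+.007*np.cos(t),P[1]+.007*np.sin(t),0*t+.035]);print(P,q.min(0),q.max(0))
"
```

```text
Traceback (most recent call last):
  File "h.py", line 45, in blob
    n,l,st,c=cv2.connectedComponentsWithStats(m);i=1+np.argmax(st[1:,4]);return st[i].tolist(),c[i],(l==i)
                                                     ~~~~~~~~~^^^^^^^^^^
ValueError: attempt to get argmax of an empty sequence
```

```bash
python3 -c "
from h import *
s=snap('wrist')
g=cv2.cvtColor(s['img'],cv2.COLOR_RGB2GRAY);print(g[186:230:3,262:296:2])
for thr in(90,110):
  st,c,m=blob(s,262,296,180,235,thr);print(thr,st,c)
  print([(y,np.nonzero(m[y])[0].min(),np.nonzero(m[y])[0].max()) for y in range(st[1],st[1]+st[3],3)])
for P in([.516,.248],[.516,.2495],[.5151,.2482]):
  t=np.linspace(0,2*np.pi,40)
  for z in(.077,.035): q=proj(s,np.c_[P[0]+.007*np.cos(t),P[1]+.007*np.sin(t),0*t+z]);print(P,z,q.min(0),q.max(0))
"
```

```text
[[203 202 201 200 158 117 117 116 118 117 118 117 120 117 178 200 202]
 [207 208 207 207 166 120 122 120 120 119 119 120 124 188 202 202 201]
 [208 209 210 209 168 122  98  90  84  98 111 122 123 185 209 208 207]
 [204 205 205 206 153  93  95 100  90  96  95  93 121 185 210 208 208]
 [199 198 199 188 108  88  90  95  80  98  86  96 172 200 203 203 202]
 [197 197 197 156  96  87  89  93  80  98  83  96 153 196 196 199 198]
 [200 201 197 142  96  86  87  93  81  97  86  92 113 189 197 196 195]
 [202 201 198 126  98  89  80  83  80  87  79  91 108 186 200 199 199]
 [199 198 196 119  82  99 106 107 106 105 100  85 107 182 200 199 200]
 [197 195 189 103 110 108 108 106 108 109 108 105  98 185 196 196 195]
 [193 191 188 112 110 111 113 109 108 109 107 110 106 173 193 193 194]
 [189 192 193 135 111 111 113 117 114 110 108 108 121 178 190 189 189]
 [189 191 197 184 128 115 114 115 115 115 113 114 182 195 190 195 192]
 [188 192 198 197 196 176 141 122 120 128 166 197 199 192 192 194 194]
 [189 194 199 199 199 198 199 199 198 195 195 200 200 191 193 194 194]]
90 [270, 196, 16, 16, 89] [278.146
[... 427 characters left out ...]
t64(285)), (203, np.int64(269), np.int64(285)), (206, np.int64(269), np.int64(285)), (209, np.int64(269), np.int64(286)), (212, np.int64(270), np.int64(286)), (215, np.int64(268), np.int64(286)), (218, np.int64(280), np.int64(284))]
[0.516, 0.248] 0.077 [266.36011943 204.41260561] [286.92607842 223.87182648]
[0.516, 0.248] 0.035 [267.95287576 188.27544421] [285.68176785 205.3023898 ]
[0.516, 0.2495] 0.077 [266.76650581 206.49854552] [287.29557367 225.88819072]
[0.516, 0.2495] 0.035 [268.30075244 190.09666591] [286.00236294 207.07151697]
[0.5151, 0.2482] 0.077 [267.71546162 204.46816439] [288.27988961 223.92553888]
[0.5151, 0.2482] 0.035 [269.12116837 188.3239332 ] [286.84892735 205.34949819]
```

>>> send_rows:
  plan:
    - [[-0.15, 0, 3, 0, 0, 0], [-0.15, 0, 6, 0, 0, 0], [-0.15, 0, 8, 0, 0, 0], [-0.15, 0, 9.5, 0, 0, 0], [-0.15, 0, 10, 0, 0, 0], [-0.15, 0, 10, 0, 0, 0]]

```text
clock: 8.33
tool_pos: [0.5148, 0.2491, 0.055]
orientation: [179.9, -0.1, -100.0]
force: [0.4, 0.4, -1.0]
opening: 0.0396
gripper_force: 0.0
```

>>> send_rows:
  plan:
    - [[0, 0, 0, 0, 0, 0], [0, 0, 0, 0, 0, 0], [0, 0, 0, 0, 0, 0], [0, 0, 0, 0, 0, 0], [0, 0, 0, 0, 0, 0]]
  fingers: 0.0

```text
clock: 8.75
tool_pos: [0.5158, 0.2499, 0.057]
orientation: [-180.0, 0.1, -100.0]
force: [-0.3, 0.5, 2.7]
opening: 0.0132
gripper_force: 30.0
```

```bash
python3 -c "
from h import *
to([.5153,.2497,.057],-100);print(ctrl.get_obs()['moment'])"
```

```text
shift [ 0.03  0.04 -0.  ] turn [-0.05  0.06 -0.  ] | pos [0.5158 0.2499 0.057 ] ori [-1.7995e+02  6.0000e-02 -1.0000e+02] F [-0.3  0.5  2.7] t 8.75
[ 0.07344156  0.19375896 -0.01579721]
```

>>> send_rows:
  plan:
    - [[0, 0, -1.5, 0, 0, 0], [0, 0, -4, 0, 0, 0], [0, 0, -7, 0, 0, 0], [0, 0, -9, 0, 0, 0], [0, 0, -10, 0, 0, 0], [0, 0, -10, 0, 0, 0]]

```text
clock: 9.25
tool_pos: [0.5165, 0.2505, 0.1589]
orientation: [-179.8, 0.2, -100.0]
force: [1.6, 1.2, -1.2]
opening: 0.0131
gripper_force: 30.0
```

>>> send_rows:
  plan:
    - [[3, -0.8, 0, 0, 0, 0], [6.5, -1.8, 0, 0, 0, 0], [10, -2.75, 0, 0, 0, 0], [13.5, -3.7, 0, 0, 0, 0], [17, -4.7, 0, 0, 0, 0], [19.5, -5.4, 0, 0, 0, 0], [20.6, -5.7, 0, 0, 0, 0], [20.6, -5.7, 0, 0, 0, 0]]

```text
clock: 9.92
tool_pos: [0.5349, 0.0345, 0.1548]
orientation: [179.9, -0.1, -100.2]
force: [-0.6, -0.2, -0.8]
opening: 0.0129
gripper_force: 30.0
```

```bash
python3 -c "
from h import *
to([.5359,.0366,.157],-100);print(ctrl.get_obs()['opening'],ctrl.get_obs()['gripper_force'])
s=snap('wrist','w9');x=proj(s,[[.5359,.0366,.036],[.5359,.0366,.11],[.5317,-.0032,.054]]);print(x)
print(rim(s,c0=(.5317,-.0032),thr=4),angs(s))
x=s['img'][60:360,130:430,::-1];cv2.imwrite('pics/c9.png',np.clip(1.3*cv2.resize(x,(600,600),interpolation=cv2.INTER_CUBIC).astype(float),0,255).astype(np.uint8))
"
```

```text
shift [-0.22 -0.06 -0.22] turn [ 0.12 -0.06 -0.19] | pos [0.5349 0.0345 0.1548] ori [ 1.7988e+02 -6.0000e-02 -1.0019e+02] F [-0.6 -0.2 -0.8] t 9.92
0.012884802421863873 29.996947646141052
[[276.84361156 200.73034292]
 [276.76860766 236.99154794]
 [272.67390178 153.92843452]]
(array([ 0.53177783, -0.00240172]), np.float64(0.0630103564879347), np.int64(100), 119) [(0.07, np.float64(174.0), 5), (0.072, np.float64(174.0), 5), (0.061, np.float64(173.88), 10), (0.058, np.float64(173.75), 11)]
```

View pics/c9.png

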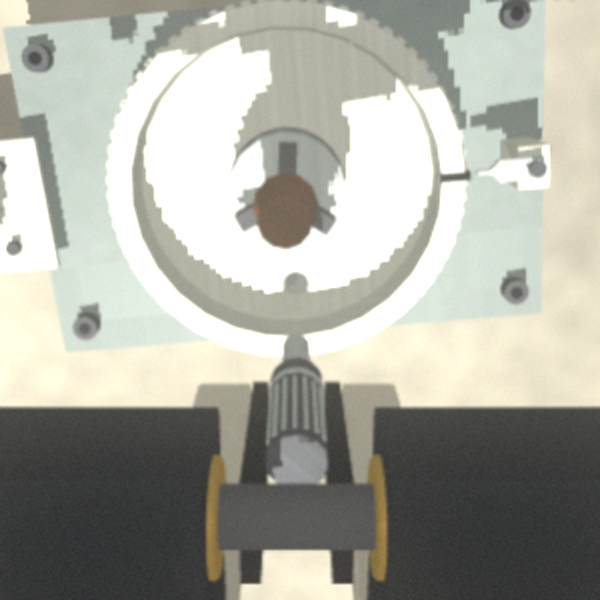

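```bash
python3 -c "
from h import *
s=snap('wrist');g=cv2.cvtColor(s['img'],cv2.COLOR_RGB2GRAY)
print(g[192:214,268:290]);print(g[222:240,268:290])
c=np.array([.5318,-.0028]);H=pt(s,277.6,201.6,.036);d=H[:2]-c;print('hole',H,np.hypot(*d),np.degrees(np.arctan2(d[1],d[0])))
o=ctrl.get_obs();z=o['tool_pos'][2]-.047;T=pt(s,277.4,226.5,z);y=np.radians(o['orientation'][2]);print('tip',T[:2]-.004*np.array([np.cos(y),np.sin(y)]),o['tool_pos'])
"
```

```text
[[237 237 235 236 237 238 238 236 235 232 234 236 236 238 238 237 237 238
  239 239 238 238]
 [237 237 236 235 237 237 235 230 223 215 216 224 230 235 236 237 237 238
  240 239 238 238]
 [238 237 236 235 235 231 218 198 177 162 165 180 198 217 229 234 237 238
  239 239 239 238]
 [237 237 236 233 227 210 175 143 129 122 126 136 147 169 203 226 235 238
  239 239 239 238]
 [237 237 236 229 210 170 136 123 119 118 122 126 129 136 161 206 229 237
  240 239 239 238]
 [237 237 234 219 181 141 122 118 117 119 124 129 129 130 137 178 219 235
  239 239 239 238]
 [237 237 232 210 161 127 121 118 119 121 124 129 129 127 130 155 204 233
  239 240 239 239]
 [237 237 228 197 148 124 118 120 121 122 127 129 130 130 130 144 192 229
  239 240 239 239]
 [238 237 226 193 151 124 119 121 123 126 129 129 130 129 129 142 186 228
  238 240 239 238]
 [237 237 228 196 150 127 125 123 127 128 126 127 132 127 131 151 191 229
  239 240 239 238]
 [236 236 230 199 151 127 125 129 128 128 127 129 128 128 131 159 199 230
  237 237 235 229]
 [216 209 202 173 143 129 125 126 128 128 128 128 127 127 132 151 183 204
  2
[... 2062 characters left out ...]

 [241 242 240 199 128 116 116 119 118 120 120 117 116 118 116 125 175 229
  238 236 233 229]
 [234 235 231 187 124 115 117 119 120 118 119 119 118 117 116 122 161 211
  220 215 206 200]
 [212 213 208 166 121 117 117 117 119 119 118 116 119 118 117 121 147 181
  195 191 190 189]
 [191 195 190 154 120 115 118 116 117 118 118 116 114 118 117 120 143 177
  189 190 189 187]
 [191 192 185 148 119 114 115 112 109 106 105 105 107 112 115 117 137 174
  189 189 188 188]
 [191 190 178 142 112 101  99  94  91  89  88  84  90  96 100 108 130 168
  187 189 188 189]]
hole [0.53577478 0.03875018 0.036     ] 0.04173986905255636 84.53559500972287
tip [0.53547791 0.03607641] [0.5353829  0.03664026 0.15522452]
```

>>> send_rows:
  plan:
    - [[0, 0, 1.5, 0, 0, 0], [0, 0, 3, 0, 0, 0], [0, 0, 4.2, 0, 0, 0], [0, 0, 4.8, 0, 0, 0], [0, 0, 4.8, 0, 0, 0], [0, 0, 4.8, 0, 0, 0]]

```text
clock: 10.52
tool_pos: [0.5358, 0.0376, 0.108]
orientation: [180.0, -0.0, -99.9]
force: [0.2, -0.3, 0.4]
opening: 0.0129
gripper_force: 30.0
```

```bash
python3 -c "
from h import *
s=snap('wrist','w10');g=cv2.cvtColor(s['img'],cv2.COLOR_RGB2GRAY)
to([.5356,.037,.108],-100)
q=proj(s,[[.5356,.037,.036],[.5356,.037,.061]]);print(q)
u,v=q[0].astype(int);np.set_printoptions(linewidth=200)
print(v-12,u-14);print(g[v-12:v+30,u-14:u+15:2])
"
```

```text
shift [0.06 0.05 0.06] turn [-0.03  0.    0.05] | pos [0.5362 0.0376 0.1086] ori [-179.97    0.    -99.95] F [ 0.6 -0.3  0. ] t 10.57
[[278.00799145 217.10820822]
 [278.04274388 231.08830762]]
205 264
[[240 240 240 239 241 240 240 239 240 241 239 240 242 241 241]
 [240 240 240 239 241 241 240 239 241 241 240 240 242 241 241]
 [241 240 241 239 240 241 240 239 241 241 240 240 242 242 241]
 [241 241 240 239 241 241 240 239 240 241 240 241 242 242 241]
 [241 241 240 239 241 239 235 228 235 239 240 240 242 242 241]
 [241 240 241 239 241 232 199 179 201 230 239 241 242 242 241]
 [241 241 241 239 235 198 140 127 148 194 230 240 242 242 241]
 [241 241 241 239 220 141 122 119 130 147 213 239 242 242 241]
 [241 241 241 237 192 124 119 120 129 131 181 233 242 242 241]
 [241 241 241 232 163 121 119 122 131 131 150 225 242 242 241]
 [241 241 241 222 143 121 120 124 132 133 135 215 242 242 241]
 [242 241 241 215 135 121 122 127 130 130 131 201 241 242 241]
 [241 242 241 213 137 124 125 129 131 130 132 195 241 242 242]
 [242 241 241 215 139 125 129 130 131 131 132 195 242 242 241]
 [242 241 242 218
[... 1047 characters left out ...]
1 137]
 [138 138 136 137 121 119 120 123 121 119 125 136 137 133 131]
 [136 135 136 134 119 119 121 120 120 120 125 130 129 128 126]
 [132 130 130 130 119 117 112 109 112 116 121 124 123 124 125]
 [127 127 125 126 111 100  93  92  94 104 116 123 126 124 126]
 [126 127 128 119  92  82  81  81  79  85  99 119 128 125 125]
 [126 125 126 104  82  79  81  79  77  81  86 106 124 125 123]
 [125 125 115  85  78  81  81  80  81  81  80  89 119 124 125]
 [125 124  98  81  82  89  95  98  98  90  80  81 105 125 124]
 [122 117  84  81  97 107 114 114 113 109  90  80  88 122 128]
 [123 107  81  96 114 119 121 111 113 121 108  87  81 112 126]
 [122  98  89 113 113 108 103  94  95 114 116 108  83 103 135]]
```

>>> send_rows:
  plan:
    - [[0.03, 0, 0.8, 0, 0, 0], [0.03, 0, 1.6, 0, 0, 0], [0.03, 0, 2.1, 0, 0, 0], [0.03, 0, 2.4, 0, 0, 0], [0.03, 0, 2.7, 0, 0, 0], [0.03, 0, 2.9, 0, 0, 0], [0.03, 0, 3.0, 0, 0, 0], [0.03, 0, 3.0, 0, 0, 0]]

```text
clock: 11.23
tool_pos: [0.5357, 0.0365, 0.078]
orientation: [180.0, -0.0, -100.0]
force: [-0.4, 0.0, -1.1]
opening: 0.013
gripper_force: 30.0
```

```bash
python3 -c "
from h import *
to([.5356,.037,.072],-100);o=ctrl.get_obs();print(o['moment'],o['opening'])
"
```

```text
shift [-0.05  0.02  0.6 ] turn [ 0.01 -0.01 -0.01] | pos [0.5357 0.0365 0.078 ] ori [ 1.7999e+02 -1.0000e-02 -1.0001e+02] F [-0.4  0.  -1.1] t 11.23
[-0.03012373  0.0725485   0.00325115] 0.01300811777252872
```

>>> send_rows:
  plan:
    - [[0, 0, 0.2, 0, 0, 0], [0, 0, 0.4, 0, 0, 0], [0, 0, 0.5, 0, 0, 0], [0, 0, 0.5, 0, 0, 0], [0, 0, 0.5, 0, 0, 0]]

```text
clock: 11.65
tool_pos: [0.5357, 0.0366, 0.0731]
orientation: [180.0, -0.0, -100.0]
force: [0.5, -0.2, -0.8]
opening: 0.0132
gripper_force: 30.0
```

>>> send_rows:
  plan:
    - [[0, 0, 0.05, 0, 0, 0], [0, 0, 0.1, 0, 0, 0], [0, 0, 0.1, 0, 0, 0]]

```text
clock: 11.9
tool_pos: [0.5357, 0.0366, 0.0721]
orientation: [180.0, 0.0, -100.0]
force: [-0.3, 0.2, -0.8]
opening: 0.0131
gripper_force: 30.0
```

>>> send_rows:
  plan:
    - [[0, 0, 0.05, 0, 0, 0], [0, 0, 0.05, 0, 0, 0], [0, 0, 0.05, 0, 0, 0]]

```text
clock: 12.15
tool_pos: [0.5359, 0.0366, 0.0719]
orientation: [-180.0, 0.0, -100.0]
force: [-0.2, 0.2, 1.7]
opening: 0.0128
gripper_force: 30.0
```

>>> send_rows:
  plan:
    - [[0, 0, 0.03, 0, 0, 0], [0, 0, 0.05, 0, 0, 0], [0, 0, 0.05, 0, 0, 0]]

```text
clock: 12.4
tool_pos: [0.5361, 0.0366, 0.0717]
orientation: [-180.0, 0.0, -100.0]
force: [-0.4, -1.1, 6.2]
opening: 0.0129
gripper_force: 30.0
```

>>> send_rows:
  plan:
    - [[0, -0.02, 0, 0, 0, 0], [0, -0.04, 0, 0, 0, 0], [0, -0.06, 0, 0, 0, 0], [0, -0.08, 0, 0, 0, 0], [-0.01, -0.1, 0, 0, 0, 0], [-0.01, -0.1, 0, 0, 0, 0]]

```text
clock: 12.9
tool_pos: [0.5366, 0.0365, 0.0716]
orientation: [180.0, -0.0, -100.0]
force: [-2.0, 0.9, 6.3]
opening: 0.0132
gripper_force: 30.0
```

>>> send_rows:
  plan:
    - [[0, -0.02, 0, 0, 0, 0], [0, -0.04, 0, 0, 0, 0], [0, -0.06, 0, 0, 0, 0], [0, -0.06, 0, 0, 0, 0]]

```text
clock: 13.23
tool_pos: [0.5369, 0.0363, 0.0716]
orientation: [180.0, -0.0, -100.0]
force: [-3.4, 1.3, 7.6]
opening: 0.013
gripper_force: 30.1
```

>>> send_rows:
  plan:
    - [[0, -0.02, 0, 0, 0, 0], [0, -0.04, 0, 0, 0, 0], [0, -0.06, 0, 0, 0, 0], [0, -0.06, 0, 0, 0, 0]]

```text
clock: 13.57
tool_pos: [0.5372, 0.0362, 0.0715]
orientation: [179.9, -0.0, -100.0]
force: [-4.4, 1.6, 8.9]
opening: 0.0129
gripper_force: 30.1
```

>>> send_rows:
  plan:
    - [[0, -0.02, 0, 0, 0, 0], [0, -0.04, 0, 0, 0, 0], [0, -0.04, 0, 0, 0, 0]]

```text
clock: 13.82
tool_pos: [0.5373, 0.0361, 0.0715]
orientation: [179.9, -0.0, -100.0]
force: [-5.1, 1.2, 8.6]
opening: 0.0128
gripper_force: 30.2
```

```bash
python3 -c "
from h import *
o=ctrl.get_obs();print(o['moment'],o['force'],o['tool_pos'])
print(angs(snap('wrist','w11')))"
```

```text
[ 6.09974472e-01  2.30397082e+00 -1.47384353e-03] [-5.13940152  1.18530872  8.58353362] [0.53733816 0.03607174 0.07147886]
[(0.07, np.float64(174.25), 5), (0.072, np.float64(174.25), 5), (0.061, np.float64(174.12), 8), (0.058, np.float64(174.0), 9)]
```

>>> send_rows:
  plan:
    - [[0, 0, -0.03, 0, 0, 0], [0, -0.02, -0.03, 0, 0, 0], [0, -0.04, -0.03, 0, 0, 0], [0, -0.06, -0.03, 0, 0, 0], [0, -0.06, -0.03, 0, 0, 0]]

```text
clock: 14.28
tool_pos: [0.5375, 0.0359, 0.0715]
orientation: [179.9, -0.0, -100.0]
force: [-5.0, 2.7, 7.8]
opening: 0.0133
gripper_force: 30.2
```

>>> send_rows:
  plan:
    - [[0, -0.02, 0, 0, 0, 0], [0, -0.04, 0, 0, 0, 0], [0, -0.06, 0, 0, 0, 0], [0, -0.06, 0, 0, 0, 0]]

```text
clock: 14.62
tool_pos: [0.5378, 0.0358, 0.0715]
orientation: [179.8, -0.1, -100.0]
force: [-7.4, 2.7, 9.5]
opening: 0.013
gripper_force: 30.3
```

```bash
python3 -c "
from h import *
o=ctrl.get_obs();print(o['moment'],o['force'],o['tool_pos'])
print(angs(snap('wrist','w12')))"
```

```text
[ 0.97090363  3.04953242 -0.02347532] [-7.39389913  2.74674008  9.51540635] [0.53780209 0.03580286 0.07152049]
[(0.07, np.float64(174.25), 5), (0.072, np.float64(174.25), 5), (0.061, np.float64(174.12), 8), (0.058, np.float64(174.0), 9)]
```

>>> send_rows:
  plan:
    - [[0, 0, -0.03, 0, 0, 0], [0, 0, -0.06, 0, 0, 0], [0, 0, -0.06, 0, 0, 0]]

```text
clock: 14.92
tool_pos: [0.5376, 0.0358, 0.0716]
orientation: [179.8, -0.1, -100.0]
force: [-6.4, 1.7, 4.9]
opening: 0.0129
gripper_force: 30.2
```

>>> send_rows:
  plan:
    - [[0, 0, -0.03, 0, 0, 0], [0, 0, -0.03, 0, 0, 0]]

```text
clock: 15.08
tool_pos: [0.5375, 0.0358, 0.0718]
orientation: [179.8, -0.1, -100.0]
force: [-6.2, 1.8, 3.7]
opening: 0.0126
gripper_force: 30.1
```

```bash
python3 -c "
from h import *
o=ctrl.get_obs();print(o['moment'],o['force'],o['tool_pos'])
s=snap('wrist','w13');print(angs(s));np.set_printoptions(linewidth=200)
q=proj(s,[[.5369,.0365,.036],[.5369,.0365,.05],[.5369,.0365,.092]]);print(q)
g=cv2.cvtColor(s['img'],cv2.COLOR_RGB2GRAY);print(g[215:275:3,258:306:2])"
```

```text
[ 0.82535536  2.32174682 -0.01155509] [-6.15503952  1.78915717  3.7030728 ] [0.53754736 0.03576803 0.07175118]
[(0.07, np.float64(174.25), 5), (0.072, np.float64(174.38), 4), (0.061, np.float64(173.88), 8), (0.058, np.float64(173.88), 8)]
[[279.03030574 240.47568526]
 [279.19720595 250.8368605 ]
 [279.86917282 292.56283775]]
[[ 82  84  82  81  80  81  80  76  79  78  75  75  77  77  77  77  77  77  76  80 114 126 129 129]
 [ 85  82  82  83  81  80  81  78  79  78  79  80  77  76  77  76  78  77  76  83 139 218 238 240]
 [ 86  83  83  82  79  82  83  80  76  79  80  79  79  78  76  77  76  76  79 166 242 243 241 241]
 [ 94  84  85  82  81  83  83  80  81  77  79  80  81  79  80  80  79  78  91 228 243 243 241 241]
 [197  91  83  85  84  80  83  81  80  80  80  81  80  80  81  78  78 112 239 243 243 243 242 241]
 [244 241 180  90  83  83  81  81  81  82  81  79  81  80  79  81 133 226 244 244 243 243 242 242]
 [244 245 244 239 158 106  96  86  83  81  82  81  84  92 111 136 229 244 245 244 243 244 243 242]
 [245 245 245 244 244 243 243 240 159 112 112 122 123 123 123 155 233 244 245 24
[... 507 characters left out ...]
7 134]
 [ 68  65  67 118 117 106  97 109  93  90 109  79 107  98  93 110 106  94  64  66  66 109 129 131]
 [ 68  65  68 115 111 111  93 113  91  92 108  78 105  97  91 109 107  92  64  64  61  85 129 130]
 [ 64  64  63 103 105 114  89 114  86  96 106  79 110  96  89 108 106  90  63  62  61  69 125 127]
 [ 63  62  62  99 104 113  87 114  80  97 100  75 109  95  88 110 104  90  58  58  61  65 118 130]
 [ 60  61  60  98 106 110  87 113  77 102  97  74 109  95  89 115 105  94  62  58  60  61 108 127]
 [ 58  60  62 101 104 102  95 109  76 105  98  74 108  93  87 112 100  94  59  60  59  58  92 123]
 [ 57  58  62 106 105  97 100 109  75 108  97  73 111  92  87 113  97  94  58  60  55  59  79 124]]
```

>>> send_rows:
  plan:
    - [[0, 0, -0.02, 0, 0, 0], [0, -0.02, -0.02, 0, 0, 0], [0, -0.04, -0.02, 0, 0, 0], [0, -0.06, -0.02, 0, 0, 0], [0, -0.06, -0.02, 0, 0, 0]]

```text
clock: 15.55
tool_pos: [0.5397, 0.0358, 0.0721]
orientation: [180.0, -0.0, -100.0]
force: [-2.6, -0.0, -2.5]
opening: 0.0128
gripper_force: 30.0
```

```bash
python3 -c "
from h import *
o=ctrl.get_obs();print(o['moment'],o['force'],o['tool_pos'])
print(angs(snap('wrist','w14')))"
```

```text
[ 0.30858774  1.12850019 -0.00495637] [-2.61117476 -0.01825299 -2.51684104] [0.53970412 0.03575874 0.07214637]
[(0.07, np.float64(174.25), 5), (0.072, np.float64(174.38), 4), (0.061, np.float64(169.62), 10), (0.058, np.float64(169.62), 10)]
```

>>> send_rows:
  plan:
    - [[0, 0, 0.03, 0, 0, 0], [0, 0, 0.05, 0, 0, 0], [0, 0, 0.05, 0, 0, 0], [0, 0, 0.05, 0, 0, 0]]

```text
clock: 15.93
tool_pos: [0.5403, 0.0359, 0.0722]
orientation: [-180.0, 0.0, -100.0]
force: [-1.9, 0.5, -0.3]
opening: 0.013
gripper_force: 30.0
```

>>> send_rows:
  plan:
    - [[0, 0, 0.03, 0, 0, 0], [0, 0, 0.04, 0, 0, 0], [0, 0, 0.04, 0, 0, 0]]

```text
clock: 16.18
tool_pos: [0.5403, 0.0359, 0.0719]
orientation: [-180.0, 0.0, -100.0]
force: [-1.4, 0.8, 0.6]
opening: 0.0129
gripper_force: 30.0
```

>>> send_rows:
  plan:
    - [[0, 0, 0.03, 0, 0, 0], [0, 0, 0.04, 0, 0, 0], [0, 0, 0.04, 0, 0, 0]]

```text
clock: 16.43
tool_pos: [0.5402, 0.036, 0.0713]
orientation: [-180.0, 0.0, -100.0]
force: [-1.7, 1.2, 1.6]
opening: 0.013
gripper_force: 30.0
```

```bash
python3 -c "
from h import *
o=ctrl.get_obs();print(o['moment'],o['force'],o['tool_pos'])
p=o['tool_pos'][:2]-[.5318,-.0028];print(np.hypot(*p),np.degrees(np.arctan2(p[1],p[0])))
print(angs(snap('wrist','w15')))"
```

```text
[0.1658253  0.90994654 0.01046084] [-1.74465575  1.1519336   1.60997717] [0.54024982 0.03595644 0.07134448]
0.0396668730033914 77.700637583662
[(0.07, np.float64(174.25), 5), (0.072, np.float64(174.25), 5), (0.061, np.float64(168.62), 10), (0.058, np.float64(168.62), 10)]
```

>>> send_rows:
  plan:
    - [[0, 0, 0.03, 0, 0, 0], [0, 0, 0.06, 0, 0, 0], [0, 0, 0.08, 0, 0, 0], [0, 0, 0.08, 0, 0, 0]]

```text
clock: 16.82
tool_pos: [0.5402, 0.0359, 0.0704]
orientation: [-180.0, 0.0, -100.0]
force: [-1.2, 0.7, -0.9]
opening: 0.0129
gripper_force: 30.0
```

>>> send_rows:
  plan:
    - [[0, 0, 0.05, 0, 0, 0], [0, 0, 0.1, 0, 0, 0], [0, 0, 0.15, 0, 0, 0], [0, 0, 0.2, 0, 0, 0], [0, 0, 0.2, 0, 0, 0]]

```text
clock: 17.23
tool_pos: [0.5401, 0.0359, 0.0684]
orientation: [-180.0, 0.0, -100.0]
force: [-0.7, 1.0, -0.6]
opening: 0.0128
gripper_force: 30.0
```

>>> send_rows:
  plan:
    - [[0, 0, 0.05, 0, 0, 0], [0, 0, 0.1, 0, 0, 0], [0, 0, 0.15, 0, 0, 0], [0, 0, 0.2, 0, 0, 0], [0, 0, 0.2, 0, 0, 0]]

```text
clock: 17.65
tool_pos: [0.5401, 0.0359, 0.0664]
orientation: [180.0, -0.0, -100.0]
force: [-1.4, 0.0, 0.2]
opening: 0.0132
gripper_force: 30.0
```

>>> send_rows:
  plan:
    - [[0, 0, 0.1, 0, 0, 0], [0, 0, 0.2, 0, 0, 0], [0, 0, 0.3, 0, 0, 0], [0, 0, 0.4, 0, 0, 0], [0, 0, 0.5, 0, 0, 0], [0, 0, 0.6, 0, 0, 0], [0, 0, 0.7, 0, 0, 0], [0, 0, 0.7, 0, 0, 0]]

```text
clock: 18.32
tool_pos: [0.54, 0.0359, 0.0592]
orientation: [180.0, -0.0, -100.0]
force: [-2.1, 0.5, -0.8]
opening: 0.0127
gripper_force: 30.0
```

>>> send_rows:
  plan:
    - [[0, 0, 0.05, 0, 0, 0], [0, 0, 0.1, 0, 0, 0], [0, 0, 0.12, 0, 0, 0], [0, 0, 0.12, 0, 0, 0]]

```text
clock: 18.65
tool_pos: [0.54, 0.0359, 0.0582]
orientation: [180.0, -0.0, -100.0]
force: [-1.6, 0.5, 0.5]
opening: 0.013
gripper_force: 30.0
```

>>> send_rows:
  plan:
    - [[0, 0, 0.03, 0, 0, 0], [0, 0, 0.06, 0, 0, 0], [0, 0, 0.06, 0, 0, 0]]

```text
clock: 18.9
tool_pos: [0.5402, 0.0359, 0.058]
orientation: [-180.0, 0.0, -100.0]
force: [-2.6, 0.2, 3.9]
opening: 0.0128
gripper_force: 30.0
```

>>> send_rows:
  plan:
    - [[0, 0, 0.03, 0, 0, 0], [0, 0, 0.03, 0, 0, 0], [0, 0, 0.03, 0, 0, 0]]

```text
clock: 19.15
tool_pos: [0.5404, 0.0359, 0.0579]
orientation: [-180.0, 0.0, -100.0]
force: [-2.7, 0.3, 6.9]
opening: 0.013
gripper_force: 30.0
```

>>> send_rows:
  plan:
    - [[0, 0, -0.05, 0, 0, 0], [0, 0, -0.05, 0, 0, 0], [0, 0, -0.05, 0, 0, 0], [0, 0, -0.05, 0, 0, 0]]
  fingers: 0.33

```text
clock: 19.48
tool_pos: [0.5402, 0.0359, 0.0578]
orientation: [-180.0, 0.0, -100.0]
force: [0.2, -0.1, -1.3]
opening: 0.0283
gripper_force: 0.0
```

>>> send_rows:
  plan:
    - [[0, 0, -0.5, 0, 0, 0], [0, 0, -1.5, 0, 0, 0], [0, 0, -3, 0, 0, 0], [0, 0, -5, 0, 0, 0], [0, 0, -8, 0, 0, 0], [0, 0, -11, 0, 0, 0], [0, 0, -13, 0, 0, 0], [0, 0, -13, 0, 0, 0]]

```text
clock: 20.15
tool_pos: [0.5428, 0.0365, 0.1939]
orientation: [-179.5, 0.2, -100.0]
force: [0.3, -0.2, -0.9]
opening: 0.0289
gripper_force: 0.0
```

```bash
python3 -c "
from h import *
o=ctrl.get_obs();print(o['force'],o['tool_pos'],o['opening'])
s=snap('wrist','w16');print(angs(s));np.set_printoptions(linewidth=220)
c=[.5402,.0362];t=np.linspace(0,2*np.pi,40)
for z in(.078,.092,.036):
  q=proj(s,np.c_[c[0]+.007*np.cos(t),c[1]+.007*np.sin(t),0*t+z]);print(z,q.min(0),q.max(0))
g=cv2.cvtColor(s['img'],cv2.COLOR_RGB2GRAY);u,v=proj(s,[[*c,.065]])[0].astype(int);print(u-20,v-26);print(g[v-26:v+26:2,u-20:u+20:2])"
```

```text
[ 0.34212187 -0.19929616 -0.87597844] [0.54276684 0.03645692 0.19392941] 0.028853552830502505
[(0.07, np.float64(174.25), 5), (0.072, np.float64(174.25), 5), (0.061, np.float64(168.5), 11), (0.058, np.float64(168.5), 11)]
0.078 [273.2779958  188.79336114] [291.35157378 206.12731578]
0.092 [272.89893322 193.84001922] [291.86059369 211.94072278]
0.036 [274.22849848 176.1588741 ] [290.07493579 191.53389307]
262 166
[[228 227 227 227 227 225 216 212 212 207 207 206 201 205 209 206 204 220 221 226]
 [229 226 227 227 227 225 225 213 172 182 193 209 192 183 176 159 157 226 224 226]
 [228 225 228 228 228 227 227 222 134 132 134 136 135 130 130 163 223 227 224 227]
 [228 227 228 228 229 228 223 189 130 129 130 129 130 130 129 144 227 229 224 228]
 [229 228 230 229 229 228 223 135 127 131 128 130 129 129 129 142 226 229 226 227]
 [230 228 229 229 229 229 224 137 127 121 116 119 129 129 132 150 227 230 225 228]
 [230 228 230 229 229 228 225 133 105  97 103 100  99 121 139 229 229 230 226 229]
 [231 229 230 230 230 230 226 114 100  95  96  95 101 105 139 230 229 230 226 229]
 [196 219 231 230 23
[... 774 characters left out ...]
15 115 114 118 119 120 121 118 118]
 [169 130 119 116 117 117 123 117 117 116 117 116 120 115 113 117 118 117 119 117]
 [230 222 201 159 131 123 121 118 118 119 117 117 116 114 118 118 120 122 126 149]
 [233 231 231 228 226 220 212 202 196 180 158 153 169 187 200 201 205 213 221 227]
 [235 232 233 232 229 229 230 229 231 231 230 231 230 231 232 229 231 231 230 230]
 [236 226 235 234 231 232 233 231 232 232 233 233 232 234 234 232 234 234 233 231]
 [217 226 236 234 234 234 234 233 235 235 236 235 235 235 235 233 234 234 230 232]
 [180 183 194 205 215 221 226 227 231 236 237 236 236 237 235 229 223 223 219 212]
 [176 179 180 180 178 181 181 181 187 194 201 202 199 195 191 189 184 181 177 175]]
```

```bash
python3 -c "
from plant import ctrl
print(ctrl.close_job())"
```

```text
the job is handed in; nothing more can be done
None
```

I turned the pulley clockwise by its rim until the mark stood at the pointer, then used the timing pin to ease it about 5.7° further, where the pin dropped into the bush. The pin is seated fully home and released, and the job was handed in at about 20 s, with contact forces under about 10 N.

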